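Half-open the sprung shutter of a bench lamp

TASK

Switch the bench lamp on by flipping the blue-tipped isolator lever right over from its off side to its on side (the side with the green patch); only then slide the lamp's sprung shutter open by its red knob to half travel, where its white pointer stands at the red mark, without ever letting it run past three-quarters open. The spring pulls the shutter shut, so finish while still holding the knob steady at half travel: do not let go. Leave the jars, bottle, beaker, dish and other things on the bench where they stand.

Things in the scene. Friction and masses are not known exactly. Their poses are not given: they have to be found in the camera images.
- lamp_unit: white lamp housing, 100 mm (its x) by 180 mm (its y) by 50 mm tall, fixed to the bench; origin at the centre of its underside, z up. On its top a black shutter plate slides between two aluminium rails (rail tops 58 mm above the bench, at x = +-36 mm) over a round yellow window of 56 mm diameter centred at y = -45 mm. The shutter opens towards the housing's +y.
- shutter (a joint): slide of the shutter in m: 0 shut (window covered), 0.060 fully open, 0.030 half travel (the plate's edge crosses the middle of the window). A spring pulls it shut: about 3 N when shut, rising 1.2 N every 10 mm to about 6.6 N at half travel and 10.2 N fully open; it shuts by itself when let go.
- knob_grip (a point): point to grip on the shutter's red upright knob, on its axis, 82 mm above the bench. The knob is a round post of 18 mm diameter, gripable from 66 to 98 mm above the bench (top at 100 mm; the black plate under it is 57 mm above the bench). When shut it stands above the housing's origin (x = 0, y = 0); it moves with the shutter along the housing's +y.
- half_mark (a point): red mark on a black scale strip along the housing's top edge on its -x side, at x = -44.5 mm, y = +30 mm, 51 mm above the bench: the white pointer beside the knob stands at it at half travel (thin white marks show shut and fully open).
- isolator_box: grey switch box, 90 mm (its x) by 66 mm (its y) by 40 mm tall, fixed to the bench; origin at the centre of its underside, z up. A green patch on its top lies at the on side (+x), a black one at the off side (-x). The lever's pivot runs along y, 48 mm above the bench at x = 0, between two lugs up to 55 mm high.
- isolator_lever (a joint): angle of the lever in rad: 0 off (leaning 0.6 rad from upright towards the box's -x), 0.6 upright, 1.2 on (leaning 0.6 rad towards +x). Top-heavy (0.2 kg): it falls over to the nearer side from upright and rests there on a stop; about 1 N at the tip moves it out of either side; it starts off.
- lever_tip (a point): centre of the lever's blue tip (19 mm thick, 26 mm long), 65 mm from the pivot; the steel stem below it is 9 mm thick. The lever ends 76 mm from the pivot. The tip swings from the box's -x side to +x as it is flipped on.
- jar_a: bystander, to be left alone: small white jar with a mint-green cap, 47 mm wide, 83 tall; origin at the centre of its underside
- jar_b: bystander, to be left alone: second small white jar with a mint-green cap, 47 mm wide, 83 tall; origin at the centre of its underside
- reagent_bottle: bystander, to be left alone: square whitish plastic reagent bottle, 87 mm wide, 142 tall; origin at the centre of its underside
- petri_dish: bystander, to be left alone: flat clear glass petri dish with lid, 62 mm wide, 15 tall; origin at the centre of its underside
- glass_beaker: bystander, to be left alone: small clear glass beaker, 59 mm wide, 66 tall; origin at the centre of its underside
Not all that is in view belongs to the job. What is shaped like the isolator_box but turquoise is not meant.

How it is judged:
By the outcome, as a careful person would: the job done as asked, in the order asked, and still so for the second after the job is handed in, while the arm keeps its last pose, push and grip.
It also fails if it takes over 45 s, if anything falls off the work surface, if the arm or the gripper's body presses on something with over 40 N, if the wrist force passes 120 N, or if a joint passes its speed limit or range.

ROBOT

A 7-joint arm with a two-finger parallel gripper is mounted at the origin on a cart in front of the work surface, level with it; the furniture and walls round the work are solid. World frame = base frame: x ahead of the robot, y to its left, z up, the work surface at z = 0. Lengths are in m, angles in rad, forces in N, time in s.
With the tool pointing down it reaches from about 0.4 to 0.85 m from the base axis. Payload 4.5 kg.
Tool frame: the origin (TCP) lies at the centre of the arm's flange, where the gripper is bolted on; the fingertips stand r.tcp_to_tips ahead of it and the grasp point (between the pads) lies 147 mm ahead of it (r.tcp_to_tips is the distance from the TCP to the fingertips, in m); x points along the fingers, y is the direction in which the jaws open and shut, and the axes are right-handed (so a half turn about x gives the same grasp; the last joint's range is limited). The gripper opens to 88 mm and grips with 3 to 60 N. Pads are 18 mm wide; open, the fingers measure 123 mm over their backs; the gripper's body (75 mm by 187 mm) begins 45 mm behind the grasp point.
Start: joints at [1.314, 0.689, -0.195, 1.565, 0.157, 0.902, -0.215], TCP at [0.179, -0.599, 0.405] pointing down, gripper open.
Joint ranges: [-3.01, 3.01], [-0.46, 2.08], [-1.47, 1.51], [0.13, 2.56], [-1, 4.14], [0.04, 2.09], [-2.66, 2.66]. Speed limits (rad/s): [2.57, 2.57, 3.14, 3.14, 3.14, 3.14, 3.14].

INTERFACE

Orientations are given as a unit quaternion [x, y, z, w].
In Python, from plant import r, eyes gives the robot as it stands.
- The arm moves only by the tool carry_out, never from a script. Its argument "targets" is text: rows parted by semicolons, each of 5 numbers parted by spaces: the opening, from 0 (shut) to 1 (fully open), then the shift along the tool's x, y, z in mm, then the turn about the tool's x in rad. A call has 1 to 20 rows; each row shifts and turns the commanded pose from where the row before left it, along the tool's axes as they then stand; what a row does not reach is not made up. A row lasts 1/12 s, in which the tool goes at most 41.7 mm and 7.16 degrees, less where a joint would pass 70% of its speed; a pose out of reach is approached as far as the arm can. A call is refused whole if a number of a shift passes 41.7 or a number of a turn 0.125, either way. A call with a gripper value outside its range is refused whole. The fingers move at their own pace and stop on an object; "force" is the grip in N (left out, the last holds). Time passes only in rows, so rows that do not move let the fingers close. It gives the time, the measured TCP pose, the force and the opening at its end, in the units of the state.
- r.get_state(): the state, without advancing time (a new reading comes with each control period).
- eyes.snapshot(name): name is "scene" or "top" or "wrist"; returns (picture, depth): 384x512x3 uint8, blue, green, red; 384x512 float32, m along the optical axis (not along the pixel's ray), 0 where there is no reading.
- eyes.camera_params(name): a dict with "intrinsics" (3x3 intrinsics, pixels), "dist_coeffs" ([k1, k2, p1, p2, k3] as OpenCV has them; the pictures are not rectified), "rvec" (rotation vector, rad) and "tvec" (3), from world to camera coordinates, as OpenCV has them; the wrist camera has in their place "T_tool_cam" (4x4, takes a point from camera to tool coordinates, whose origin is the TCP and whose axes are the tool frame's). Camera axes: x right, y down, z forward; pixel columns grow to the right and rows downward; lengths in m; the calibration is good to about 2 mm. A picture is of the moment at which its call begins: read the wrist's pose just before it. camera_params takes no time and is no camera call.
- r.finish_job(): hands the job in, once; it reports no verdict.
The state is a dict: "clock": time; "q": joint angles; "qd": joint speeds; "joint_torque": joint torques, N m; "tool_pos": TCP position; "eef_rot": TCP orientation; "contact_force": force on the tool from outside, world axes, zero at the start; "moment": the same for the moment, N m; "opening": opening from 0.0 (shut) to 1.0 (fully open).
Only numpy, scipy, OpenCV 4.12 (cv2) and the standard library are available. Lean on these libraries where they do the work, as an engineer would, in place of code of your own. Each camera call takes 0.05 s, during which the arm holds its last target.

## Working session

There is one attempt and no reset: what is moved stays moved. The work goes in short steps, Python scripts to look and compute and a tool call to move; the robot and the scene stay as the last step left them, time stands still between calls to the robot, and variables do not carry over. Pictures are saved under pics/ and viewed, and the job is handed in when it is done.

Besides the shell and the picture viewer there is one more tool, called after "Call:" as a command line: name --argument value ..., lists and objects as JSON in quotes. carry_out: Moves the arm, as the interface text tells. Its arguments: {"type":"object","properties":{"targets":{"type":"string"},"force":{"type":"number"}},"required":["targets"]}

```bash
ls; mkdir -p pics; python3 - <<'E'
from plant import r, eyes
import cv2, numpy as np
s=r.get_state(); print({k:np.round(v,3) for k,v in s.items()}, r.tcp_to_tips)
for n in ("scene","top","wrist"):
    p,d=eyes.snapshot(n); cv2.imwrite(f"pics/{n}0.png",p); np.save(f"{n}0.npy",d)
    print(n,eyes.camera_params(n))
E
```

```text
pics
{'clock': np.float64(0.0), 'q': array([ 1.314,  0.69 , -0.194,  1.566,  0.157,  0.902, -0.215]), 'qd': array([-0.   , -0.001, -0.001, -0.001, -0.001,  0.   ,  0.002]), 'joint_torque': array([ 0.0000e+00, -5.2756e+01, -1.2670e+00, -1.5343e+01, -5.3000e-02,
        7.0000e-03,  0.0000e+00]), 'tool_pos': array([ 0.179, -0.598,  0.404]), 'eef_rot': array([-0.7  , -0.103,  0.7  , -0.102]), 'contact_force': array([-0.697,  0.078,  0.146]), 'moment': array([ 0.047, -0.026, -0.011]), 'opening': np.float64(0.999)} 0.166
scene {'intrinsics': array([[437.18809535,   0.        , 255.60777796],
       [  0.        , 437.18809535, 186.82122096],
       [  0.        ,   0.        ,   1.        ]]), 'dist_coeffs': array([-0.08868527,  0.        ,  0.        ,  0.        ,  0.        ]), 'rvec': array([ 0.6832698 , -2.5813796 ,  1.16447298]), 'tvec': array([0.56773759, 0.26033362, 1.03300407])}
top {'intrinsics': array([[476.93471588,   0.        , 252.70008389],
       [  0.        , 476.93471588, 186.96945094],
       [  0.        ,   0.        ,   1.        ]]), 'dist_coeffs': array([-0.03886204,  0.        ,  0.        ,  0.        ,  0.        ]), 'rvec': array([ 2.21289539, -2.15249806,  0.0705671 ]), 'tvec': array([0.03123032, 0.62646484, 1.41763   ])}
wrist {'intrinsics': array([[316.99373284,   0.        , 252.51811704],
       [  0.        , 316.99373284, 190.39326954],
       [  0.        ,   0.        ,   1.        ]]), 'dist_coeffs': array([-0.04220735,  0.        ,  0.        ,  0.        ,  0.        ]), 'T_tool_cam': array([[ 1.19930745e-04, -3.17003391e-01,  9.48424396e-01,
         2.02433558e-02],
       [ 9.99999231e-01, -1.13304972e-03, -5.05165469e-04,
         1.99919706e-04],
       [ 1.23475116e-03,  9.48423727e-01,  3.17003011e-01,
        -8.30838421e-02],
       [ 0.00000000e+00,  0.00000000e+00,  0.00000000e+00,
         1.00000000e+00]])}
```

View pics/top0.png

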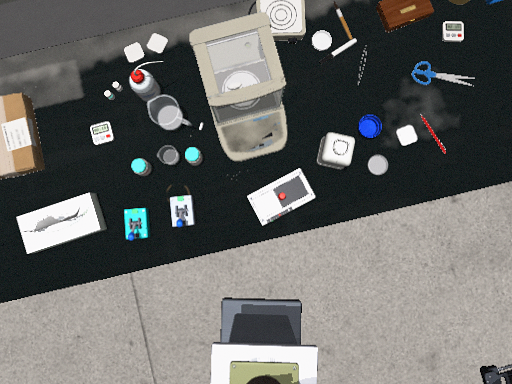

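View pics/scene0.png

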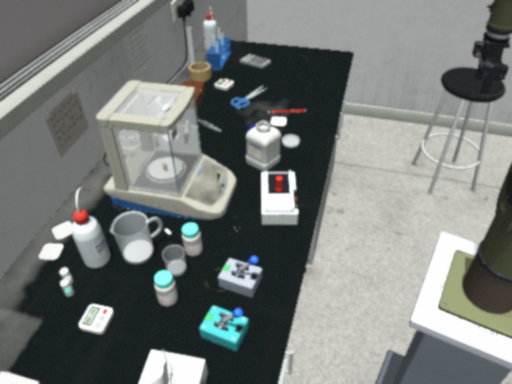

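View pics/wrist0.png

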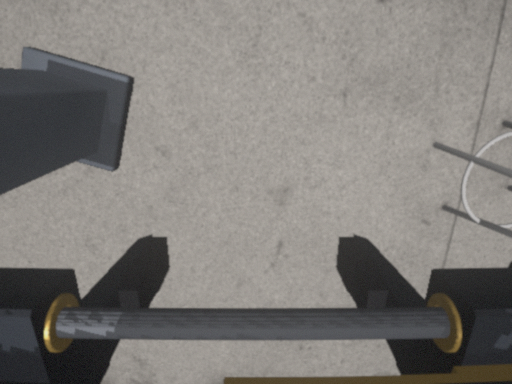

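```bash
python3 - <<'E'
import cv2, numpy as np
p=cv2.imread("pics/top0.png"); a=cv2.resize(p[140:260,110:330],None,fx=3.6,fy=3.6,interpolation=cv2.INTER_CUBIC); cv2.imwrite("pics/topc.png",a)
p=cv2.imread("pics/scene0.png"); a=cv2.resize(p[150:350,150:350],None,fx=3,fy=3,interpolation=cv2.INTER_CUBIC); cv2.imwrite("pics/scenec.png",a)
E
```

```text
(no output)
```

View pics/topc.png

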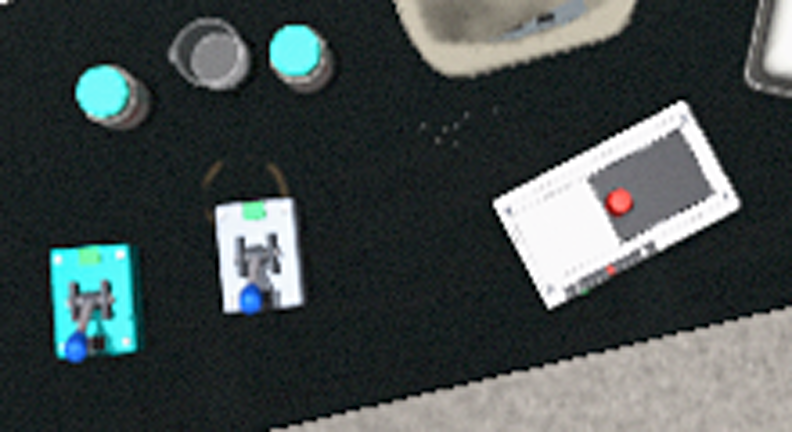

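View pics/scenec.png

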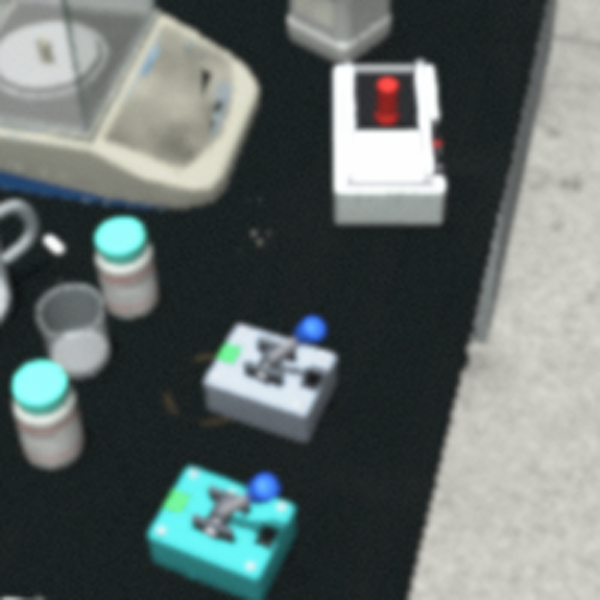

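```bash
cat > h.py <<'E'
import cv2, numpy as np
from scipy.spatial.transform import Rotation as R
def cam(eyes,n,st=None):
    c=eyes.camera_params(n); K=c["intrinsics"]; D=c["dist_coeffs"]
    if "rvec" in c:
        Rw=cv2.Rodrigues(np.array(c["rvec"],float))[0]; t=np.array(c["tvec"]).ravel()
    else:
        T=np.eye(4); T[:3,:3]=R.from_quat(st["eef_rot"]).as_matrix(); T[:3,3]=st["tool_pos"]
        M=np.linalg.inv(T@c["T_tool_cam"]); Rw=M[:3,:3]; t=M[:3,3]
    return K,D,Rw,t
def ray(c,uv):
    K,D,Rw,t=c
    u=cv2.undistortPoints(np.array(uv,float).reshape(-1,1,2),K,D).reshape(-1,2)
    d=np.c_[u,np.ones(len(u))]@Rw
    return -Rw.T@t,d
def onplane(c,uv,z):
    o,d=ray(c,uv); return o+d*((z-o[2])/d[:,2])[:,None]
def proj(c,P):
    return cv2.projectPoints(np.array(P,float).reshape(-1,3),cv2.Rodrigues(c[2])[0],c[3],c[0],c[1])[0].reshape(-1,2)
def tri(c1,u1,c2,u2):
    o1,d1=ray(c1,u1);o2,d2=ray(c2,u2);d1=d1[0];d2=d2[0]
    A=np.c_[d1,-d2]; s=np.linalg.lstsq(A,o2-o1,rcond=None)[0]
    a=o1+s[0]*d1;b=o2+s[1]*d2
    return (a+b)/2,np.linalg.norm(a-b)
E
python3 - <<'E'
from plant import eyes
from h import *
np.set_printoptions(suppress=True,precision=4)
C={n:cam(eyes,n) for n in("top","scene")}
I={n:cv2.imread(f"pics/{n}0.png") for n in C}
def blobs(m,mn=5):
    k,_,s,c=cv2.connectedComponentsWithStats(m.astype(np.uint8)); return [(np.round(c[i],1).tolist(),s[i].tolist()) for i in range(1,k) if s[i][4]>=mn]
red={};blue={}
for n in C:
    h=cv2.cvtColor(I[n],cv2.COLOR_BGR2HSV)
    rm=((h[...,0]<8)|(h[...,0]>172))&(h[...,1]>150)&(h[...,2]>90)
    bm=(abs(h[...,0].astype(int)-112)<10)&(h[...,1]>170)&(h[...,2]>90)
    gm=(abs(h[...,0].astype(int)-60)<15)&(h[...,1]>100)&(h[...,2]>90)
    print(n,"red",blobs(rm,2)); print("blue",blobs(bm)); print("green",blobs(gm))
    np.savez(f"m_{n}.npz",rm=rm,bm=bm,gm=gm)
# rectangles in top
t=I["top"]; h=cv2.cvtColor(t,cv2.COLOR_BGR2HSV)
for nm,roi,z,thr in(("lamp",(240,160,325,232),.05,170),("box",(165,188,200,232),.04,130)):
    x0,y0,x1,y1=roi
    m=np.zeros(t.shape[:2],np.uint8); m[y0:y1,x0:x1]=(h[y0:y1,x0:x1,2]>thr)&(h[y0:y1,x0:x1,1]<60)
    cs,_=cv2.findContours(m,cv2.RETR_EXTERNAL,cv2.CHAIN_APPROX_NONE); c=max(cs,key=cv2.contourArea)
    P=onplane(C["top"],c.reshape(-1,2),z)[:,:2]
    rr=cv2.minAreaRect((P*1000).astype(np.float32)); print(nm,rr,cv2.boxPoints(rr))
E
```

```text
top red [([459.0, 35.0], [458, 34, 3, 3, 9]), ([136.8, 75.8], [131, 70, 13, 12, 107]), ([433.0, 134.2], [421, 116, 25, 38, 103]), ([107.5, 135.5], [106, 135, 4, 2, 8]), ([281.2, 196.0], [278, 193, 8, 7, 29])]
blue [([494.6, 1.0], [489, 0, 14, 4, 27]), ([423.5, 72.6], [412, 61, 23, 23, 201]), ([369.6, 125.6], [359, 114, 23, 24, 432]), ([179.4, 222.9], [177, 219, 6, 9, 41]), ([130.7, 236.5], [128, 232, 6, 9, 44])]
green [([179.9, 197.8], [178, 196, 6, 5, 18]), ([134.5, 210.9], [132, 209, 6, 4, 16])]
scene red [([208.2, 16.2], [207, 15, 4, 4, 11]), ([290.4, 110.6], [275, 109, 29, 4, 65]), ([278.6, 183.3], [275, 176, 8, 16, 104]), ([81.0, 216.3], [74, 210, 14, 13, 141])]
blue [([226.7, 47.3], [223, 39, 7, 18, 69]), ([215.8, 59.9], [208, 51, 18, 18, 180]), ([249.9, 126.3], [248, 125, 5, 4, 7]), ([134.0, 206.0], [114, 199, 49, 15, 143]), ([253.5, 259.2], [248, 255, 11, 9, 70]), ([237.7, 311.7], [232, 307, 12, 10, 78])]
green [([225.0, 267.0], [222, 264, 7, 6, 30]), ([207.6, 316.3], [204, 313, 8, 7, 38])]
lamp ((598.1336669921875, -35.09259033203125), (100.6069564819336, 178.90667724609375), 29.50159454345703) [[ 510.3014   17.9906]
 [ 598.4035 -137.7194]
 [ 685.9659  -88.1758]
 [ 597.8638   67.5342]]
box ((548.2813720703125, 258.8955078125), (90.11819458007812, 65.21916961669922), 7.459352970123291) [[499.3701 285.3794]
 [507.8371 220.7122]
 [597.1926 232.4116]
 [588.7257 297.0788]]
```

```bash
python3 - <<'E'
from plant import eyes
from h import *
np.set_printoptions(suppress=True,precision=4)
C={n:cam(eyes,n) for n in("top","scene")}
print("knob top z.098",onplane(C["top"],[281.2,195.8],.1),onplane(C["scene"],[278.6,183.3],.082))
print("tip tri",tri(C["top"],[179.4,222.9],C["scene"],[253.5,259.2]))
print("knob tri",tri(C["top"],[281.2,196],C["scene"],[278.6,179.5]))
print("green",onplane(C["top"],[179.9,197.8],.04),onplane(C["scene"],[225,267],.04))
th=np.deg2rad(7.46);b=np.array([.5483,.2589]);ex=np.array([np.cos(th),np.sin(th)])
for z,f in((.048+.065*np.cos(.6),-.065*np.sin(.6)),(.048+.065*np.cos(.6),.065*np.sin(.6))):print("pred tip",b+ex*f,z)
# depth-based: lamp & box via scene camera top planes
for n in C:
    d=np.load(f"{n}0.npy"); K,D,Rw,t=C[n]
    vv,uu=np.mgrid[0:384,0:512]; uv=np.c_[uu.ravel(),vv.ravel()]
    o,dr=ray(C[n],uv); P=o+dr*d.ravel()[:,None]; ok=d.ravel()>0
    for nm,c in(("lamp",(.598,-.035)),("box",(.548,.259)),("all",None)):
        if c is not None:
            s=ok&(np.hypot(P[:,0]-c[0],P[:,1]-c[1])<.2)
            top=s&(abs(P[:,2]-(.05 if nm=="lamp" else .04))<.006)&(np.hypot(P[:,0]-c[0],P[:,1]-c[1])<.11)
            print(n,nm,"table z",np.median(P[s&(P[:,2]<.02)][:,2]),"top z",np.median(P[top][:,2]),"centre",P[top].mean(0),"maxz",P[s][:,2].max())
E
```

```text
knob top z.098 [[ 0.5969 -0.0339  0.1   ]] [[ 0.5974 -0.0304  0.082 ]]
tip tri (array([0.5123, 0.2536, 0.1019]), np.float64(0.0012429691870850137))
knob tri (array([ 0.5979, -0.0337,  0.0933]), np.float64(0.002682949625712622))
green [[0.5858 0.2645 0.04  ]] [[0.5877 0.2657 0.04  ]]
pred tip [0.5119 0.2541] 0.10164681496912908
pred tip [0.5847 0.2637] 0.10164681496912908
top lamp table z -0.0005912334843551914 top z 0.05059374226693569 centre [ 0.5956 -0.0279  0.0507] maxz 0.1461219091562187
top box table z -0.00021970940318483123 top z 0.039746688897071225 centre [0.5524 0.2597 0.0397] maxz 0.11786998252640135
scene lamp table z -0.0007877496562107567 top z 0.050137737340267496 centre [ 0.5892 -0.0115  0.0504] maxz 0.14300592679990964
scene box table z -0.0005101016166007 top z 0.03929491510997485 centre [0.5454 0.2668 0.0393] maxz 0.11591663832870491
```

```bash
python3 - <<'E'
from plant import eyes,r
from h import *
np.set_printoptions(suppress=True,precision=3)
M=R.from_quat(r.get_state()["eef_rot"]).as_matrix(); print(M, r.get_state()["tool_pos"])
print("yaw of y deg",np.degrees(np.arctan2(M[1,1],M[0,1])),"z",np.degrees(np.arctan2(M[1,2],M[0,2])))
C={n:cam(eyes,n) for n in("top","scene")}
Ps=[]
for n in C:
    d=np.load(f"{n}0.npy"); vv,uu=np.mgrid[0:384,0:512]
    o,dr=ray(C[n],np.c_[uu.ravel(),vv.ravel()]); Ps.append((o+dr*d.ravel()[:,None])[d.ravel()>0])
P=np.vstack(Ps)
# height map 5cm cells (cm)
X=np.arange(.35,1.0,.05);Y=np.arange(.5,-.75,-.05)
print("y:",np.round(Y,2)*100//1)
for x in X[::-1]:
    print(f"{x:.2f}",*[f"{int(100*np.percentile(q,98)):3d}" if len(q:=P[(abs(P[:,0]-x-.025)<.025)&(abs(P[:,1]-y+.025)<.025),2])>3 else "  ." for y in Y])
E
```

```text
[[-0.001  0.287 -0.958]
 [ 0.001 -0.958 -0.287]
 [-1.    -0.001  0.   ]] [ 0.179 -0.599  0.404]
yaw of y deg -73.33364115085428 z -163.33363141728617
y: [ 50.  45.  40.  35.  30.  25.  20.  15.  10.   5.   0.  -5. -10. -15.
 -20. -25. -30. -35. -40. -45. -50. -56. -60. -65. -70.]
0.95   0   0   0  18   0  32  32  32  32  32   0   0   0   0   0   0   0   0   0   1   1   0   0   0   0
0.90   4  14  21  20   0  31  32  32  32  32  32   0   0   0   0   0   0   0   0   0   0   0   0   0   0
0.85   4  11  13  11  11   0  32  32  32  32  32   0   0   0   0   3   3   0   0   0   0   0   0   0   0
0.80   1   0  10  10  11   8  32  32  32  32  32   0   0   0   0   3   3   1   1   0   0   0   0   0   0
0.75   2   0   0  10  10   0   9   9   8   8   7   0   4  13  13   3   3   0   1   0   1   0   0   0   0
0.70   0   0   0   6   6   8   0   6   6   5   4   0  11  14  14   1   1   1   0   0   0   0   0   0   0
0.65   0   8   8   5   5   8   0   0   0   0   5   6   4  11  11   0   1   1   0   0   0   0   0   0   0
0.60   0   0   0   0   0   0   0   0   4   5   9   6   6   0   0   0   0   0   0   0   0   0   0   0 -78
0.55   0   0   4   0   5   5   0   0   5   5  10   6   5   0   0   0   0   0   0   0 -78 -78 -78 -78 -78
0.50   3   5   5   0  11  10   0   0   0   5   5   0   0   0   0   0 -79 -79 -78 -78 -78 -79 -78 -78 -78
0.45   5   5  11   0   0   0   0   0   0   0   0   0   0 -78 -78 -78 -78 -78 -79 -78 -78 -78 -78 -78 -78
0.40   0   0   0   0   0   0   0   0   0 -78 -78 -79 -78 -79 -78 -79 -78 -78 -78 -78 -78 -79 -78 -78 -78
0.35   0   0   0   0   0 -24 -78 -78 -78 -79 -78 -78 -78 -78 -78 -79 -79 -78 -78 -78 -78 -78 -78 -78 -78
```

Call:
carry_out --targets "0 0 -13 -26;0 0 -13 -26 0;0 0 -13 -26 0" --force 30

```text
$.targets[0]: bad value
```

Call:
carry_out --targets "0 0 -13 -26 0;0 0 -13 -26 0;0 0 -13 -26 0;0 0 -13 -26 0;0 0 -13 -26 0;0 0 -13 -26 0;0 0 -13 -26 0;0 0 -13 -26 0;0 0 -13 -26 0;0 0 -13 -26 0;0 0 -13 -26 0;0 0 -13 -26 0;0 0 -13 -26 0;0 0 -13 -26 0;0 0 -13 -26 0" --force 30

```text
clock: 1.4
tool_pos: [0.4977, -0.299, 0.4045]
eef_rot: [-0.699, -0.103, 0.7, -0.102]
contact_force: [0.2, -0.5, 0.2]
opening: 0.005
```

```bash
cat > s.py <<'E'
import sys
from plant import r,eyes
from h import *
np.set_printoptions(suppress=True,precision=4)
s=r.get_state();M=R.from_quat(s["eef_rot"]).as_matrix();p=s["tool_pos"]
print("t",s["clock"],"pos",p,"q",s["q"],"F",s["contact_force"],"op",s["opening"]);print("x",M[:,0],"y",M[:,1],"z",M[:,2],"yaw_y",np.degrees(np.arctan2(M[1,1],M[0,1])))
if len(sys.argv)>3:
    print("shift mm",1000*M.T@(np.array(list(map(float,sys.argv[1:4])))-p))
E
python3 s.py .474 .249 .40
python3 - <<'E'
from plant import eyes
from h import *
C={n:cam(eyes,n) for n in("top","scene")}
o=np.array([.598,-.035]);a=np.deg2rad(29.5);ex=np.array([np.cos(a),np.sin(a)]);ey=np.array([-np.sin(a),np.cos(a)])
for n in C:
    d=np.load(f"{n}0.npy"); vv,uu=np.mgrid[0:384,0:512]
    oo,dr=ray(C[n],np.c_[uu.ravel(),vv.ravel()]); P=(oo+dr*d.ravel()[:,None])[d.ravel()>0]
    q=P[:,:2]-o; x=q@ex;y=q@ey
    s=(P[:,2]>.105)&(abs(x)<.2)&(abs(y)<.22)
    m=s&(abs(y)<.12);print(n,"jaw along y: x>",x[m&(x>0)].min() if (m&(x>0)).any() else None, "z",P[m,2].max() if m.any() else 0, "overlap count",(s&(abs(x)<.05)&(abs(y)<.12)).sum())
    b=s&(y<0); print("bottle min x,max y",x[b].min() if b.any() else 0,y[b].max() if b.any() else 0)
E
```

```text
t 1.4 pos [ 0.4977 -0.299   0.4045] q [ 0.5498  0.6281 -0.1496  1.7049  0.1204  0.8181 -0.9341] F [ 0.2017 -0.4769  0.2364] op 0.005103457188148234
x [-0.0006  0.0002 -1.    ] y [ 0.2867 -0.958  -0.0004] z [-0.958  -0.2867  0.0005] yaw_y -73.33685918195118
shift mm [   4.6147 -531.7689 -134.3919]
top jaw along y: x> None z 0 overlap count 0
bottle min x,max y -0.012277032318029093 -0.1525474381633992
scene jaw along y: x> None z 0 overlap count 0
bottle min x,max y -0.00861565619963095 -0.15049914665171843
```

Call:
carry_out --targets "0 0 -26.6 -6.7 0;0 0 -26.6 -6.7 0;0 0 -26.6 -6.7 0;0 0 -26.6 -6.7 0;0 0 -26.6 -6.7 0;0 0 -26.6 -6.7 0;0 0 -26.6 -6.7 0;0 0 -26.6 -6.7 0;0 0 -26.6 -6.7 0;0 0 -26.6 -6.7 0;0 0 -26.6 -6.7 0;0 0 -26.6 -6.7 0;0 0 -26.6 -6.7 0;0 0 -26.6 -6.7 0;0 0 -26.6 -6.7 0;0 0 -26.6 -6.7 0;0 0 -26.6 -6.7 0;0 0 -26.6 -6.7 0;0 0 -26.6 -6.7 0;0 0 -26.6 -6.7 0"

```text
clock: 3.07
tool_pos: [0.4724, 0.2493, 0.4045]
eef_rot: [-0.699, -0.102, 0.7, -0.103]
contact_force: [-0.0, -0.1, 0.0]
opening: 0.01
```

Call:
carry_out --targets "0 0 0 0 0.08;0 0 0 0 0.08;0 0 0 0 0"

```text
clock: 3.32
tool_pos: [0.4724, 0.2486, 0.4044]
eef_rot: [-0.705, -0.046, 0.706, -0.046]
contact_force: [-0.5, 0.7, 0.4]
opening: 0.001
```

```bash
python3 s.py .474 .249 .256; python3 -c "
from plant import eyes;import cv2
cv2.imwrite('pics/w1.png',eyes.snapshot('wrist')[0])"
```

```text
t 3.3167 pos [0.4724 0.2486 0.4044] q [-0.5484  0.5671 -0.0359  1.8459  0.0292  0.7298 -2.0412] F [-0.472   0.7097  0.3828] op 0.001263949614618931
x [-0.0005 -0.0006 -1.    ] y [ 0.1298 -0.9915  0.0005] z [-0.9915 -0.1298  0.0006] yaw_y -82.54232481843842
shift mm [148.3734  -0.2536  -1.6932]
```

View pics/w1.png

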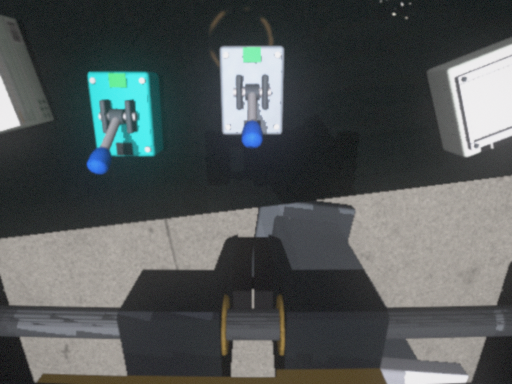

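The picture shows two boxes. The grey one at (252,90) has its blue tip at (252,135), in line with the fingers. The turquoise one at (120,115) is the decoy. The grey box fits the description, and I already confirmed it in the enlarged crop.

Call:
carry_out --targets "0 25 0 0 0;0 25 0 0 0;0 25 0 0 0;0 25 0 0 0;0 25 0 0 0;0 23 0 0 0;0 0 0 0 0;0 0 0 -8 0;0 0 0 -8 0"

```text
clock: 4.12
tool_pos: [0.4896, 0.2501, 0.2578]
eef_rot: [0.706, 0.047, -0.705, 0.046]
contact_force: [0.6, 0.5, 0.1]
opening: 0.002
```

Call:
carry_out --targets "0 0 0 -8 0;0 0 0 -8 0;0 0 0 -8 0;0 0 0 -8 0;0 0 0 -8 0;0 0 0 -8 0;0 0 0 -7 0;0 0 0 -5 0;0 0 0 0 0;0 0 0 0 0"

```text
clock: 4.95
tool_pos: [0.5482, 0.2578, 0.2565]
eef_rot: [-0.706, -0.046, 0.706, -0.046]
contact_force: [-0.5, -0.1, -0.3]
opening: 0.006
```

```bash
python3 s.py .548 .259 .256; python3 -c "
from plant import eyes;import cv2
cv2.imwrite('pics/w2.png',eyes.snapshot('wrist')[0])
cv2.imwrite('pics/s2.png',cv2.resize(eyes.snapshot('scene')[0][180:360,150:350],None,fx=3,fy=3))"
```

```text
t 4.95 pos [0.5482 0.2578 0.2565] q [-0.4937  0.8626 -0.039   1.7416  0.0579  0.5388 -2.009 ] F [-0.4708 -0.1425 -0.324 ] op 0.006287317948110729
x [-0.0002 -0.0002 -1.    ] y [ 0.1302 -0.9915  0.0002] z [-0.9915 -0.1302  0.0002] yaw_y -82.51608788525422
shift mm [ 0.5137 -1.2195  0.0576]
```

View pics/w2.png

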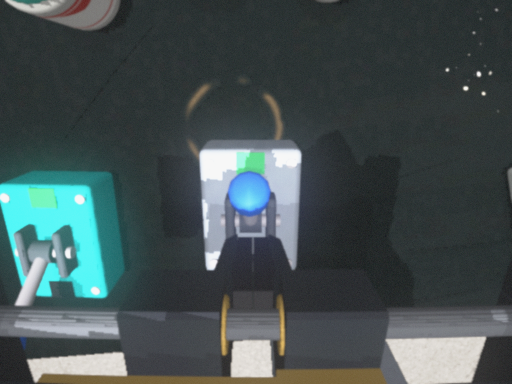

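View pics/s2.png

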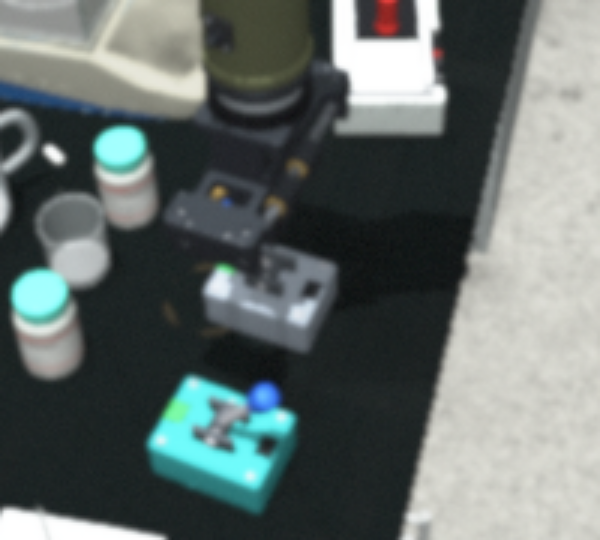

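Call:
carry_out --targets "0 -15 0 0 0;0 -30 0 0 0;0 -35 0 0 0;0 -35 0 0 0;0 -35 0 0 0;0 0 0 0 0;0 0 0 0 0"

```text
clock: 5.63
tool_pos: [0.5482, 0.2581, 0.4088]
eef_rot: [0.707, 0.047, -0.704, 0.046]
contact_force: [-0.2, -0.5, -0.3]
opening: 0.007
```

```bash
python3 s.py .598 -.035 .40; python3 - <<'E'
from plant import eyes,r
from h import *
np.set_printoptions(suppress=True,precision=4)
st=r.get_state(); p,_=eyes.snapshot('wrist'); cv2.imwrite('pics/w3.png',p)
h=cv2.cvtColor(p,cv2.COLOR_BGR2HSV); bm=((abs(h[...,0].astype(int)-112)<10)&(h[...,1]>150)&(h[...,2]>60)).astype(np.uint8)
k,_,s,c=cv2.connectedComponentsWithStats(bm)
for i in range(1,k):
    if s[i][4]>40: print(c[i],s[i][4],onplane(cam(eyes,"wrist",st),c[i],.1017))
print("on exp .5847 .2637; off .5119 .2541")
E
```

```text
t 5.6333 pos [0.5482 0.2581 0.4088] q [-0.4892  0.6533 -0.0471  1.6282  0.0381  0.8568 -1.9913] F [-0.1579 -0.522  -0.2745] op 0.007207611734973445
x [ 0.0038  0.002  -1.    ] y [ 0.1307 -0.9914 -0.0015] z [-0.9914 -0.1307 -0.004 ] yaw_y -82.49243129734326
shift mm [  8.3777 297.1024 -11.0656]
[251.8237 139.7197] 346 [[0.5846 0.264  0.1017]]
[112.6164 234.4346] 451 [[0.4718 0.3912 0.1017]]
on exp .5847 .2637; off .5119 .2541
```

View pics/w3.png

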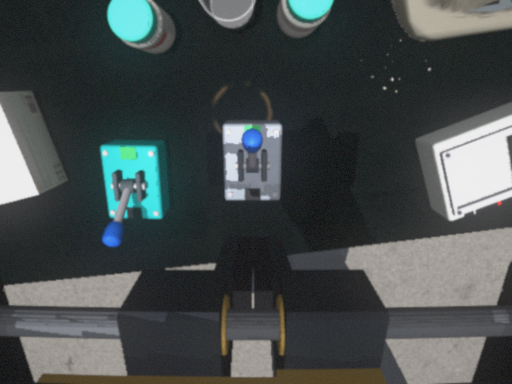

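The lever is on: its tip at (252,140) gives (0.585, 0.264), against the predicted on position of (0.585, 0.264). Next is the lamp.

Call:
carry_out --targets "1 0 24.7 -0.9 0;1 0 24.7 -0.9 0;1 0 24.7 -0.9 0;1 0 24.7 -0.9 0;1 0 24.7 -0.9 0;1 0 24.7 -0.9 0;1 0 24.7 -0.9 0;1 0 24.7 -0.9 0;1 0 24.7 -0.9 0;1 0 24.7 -0.9 0;1 0 24.7 -0.9 0;1 0 24.7 -0.9 0;1 0 0 0 -0.096;1 0 0 0 -0.096;1 0 0 0 -0.096;1 0 0 0 -0.096;1 0 0 0 0;1 0 0 0 0"

```text
clock: 7.18
tool_pos: [0.5969, -0.0346, 0.405]
eef_rot: [-0.683, -0.18, 0.685, -0.179]
contact_force: [-0.1, 0.1, -0.1]
opening: 0.998
```

```bash
cat > look.py <<'E'
import sys
from plant import eyes,r
from h import *
np.set_printoptions(suppress=True,precision=4)
st=r.get_state(); p,_=eyes.snapshot('wrist'); cv2.imwrite(f'pics/{sys.argv[1]}.png',p)
h=cv2.cvtColor(p,cv2.COLOR_BGR2HSV); bm=(((h[...,0]<8)|(h[...,0]>172))&(h[...,1]>130)&(h[...,2]>60)).astype(np.uint8)
k,_,s,c=cv2.connectedComponentsWithStats(bm)
o=np.array([.598,-.035]);a=np.deg2rad(29.5);ex=np.array([np.cos(a),np.sin(a)]);ey=np.array([-np.sin(a),np.cos(a)])
for i in range(1,k):
    if s[i][4]>8:
        for z in(.051,.1):
            P=onplane(cam(eyes,"wrist",st),c[i],z)[0];q=P[:2]-o; print(c[i],s[i],z,P,"lamp frame",q@ex,q@ey)
E
python3 s.py .598 -.035 .231;python3 look.py w4
```

```text
t 7.1833 pos [ 0.5969 -0.0346  0.405 ] q [ 0.0929  0.6529 -0.1945  1.6487  0.155   0.8586 -1.2228] F [-0.1296  0.1092 -0.1147] op 0.998172991399785
x [-0.0035  0.0004 -1.    ] y [ 0.4902 -0.8716 -0.002 ] z [-0.8716 -0.4902  0.0029] yaw_y -60.643194334800356
shift mm [174.0001   1.2246  -1.277 ]
[254.8458 175.8458] [246 167  18  18 253] 0.051 [ 0.5867 -0.0426  0.051 ] lamp frame -0.013552644312955253 -0.0010650233185871525
[254.8458 175.8458] [246 167  18  18 253] 0.1 [ 0.5989 -0.0355  0.1   ] lamp frame 0.0005146774087990599 -0.0008395658698669692
[228. 204.] [227 202   3   5  15] 0.051 [ 0.5432 -0.0324  0.051 ] lamp frame -0.04643827397427773 0.02924314685229148
[228. 204.] [227 202   3   5  15] 0.1 [ 0.5617 -0.0268  0.1   ] lamp frame -0.02753954278159916 0.025015863638357172
```

View pics/w4.png

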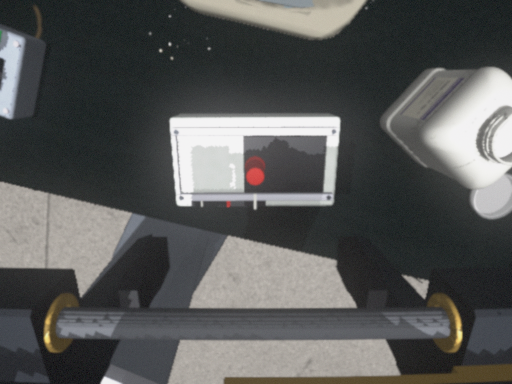

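The knob at (255,176) is where I predicted. The pointer is at (255,202) and the red half mark at (228,204). I'll lower straight down and grip.

Call:
carry_out --targets "1 29 1 -1 0;1 29 0 0 0;1 29 0 0 0;1 29 0 0 0;1 29 0 0 0;1 20 0 0 0;1 9 0 0 0;1 0 0 0 0;1 0 0 0 0"

```text
clock: 7.98
tool_pos: [0.599, -0.0348, 0.2329]
eef_rot: [-0.684, -0.18, 0.684, -0.18]
contact_force: [0.5, -0.5, -0.1]
opening: 1.003
```

```bash
python3 s.py .5985 -.0352 .231;python3 look.py w5
```

```text
t 7.9833 pos [ 0.599  -0.0348  0.2329] q [ 0.0579  0.8959 -0.1356  1.7641  0.2239  0.4966 -1.2813] F [ 0.4861 -0.4934 -0.1439] op 1.0031787602198716
x [-0.     -0.0003 -1.    ] y [ 0.4918 -0.8707  0.0002] z [-0.8707 -0.4918  0.0001] yaw_y -60.53862700821006
shift mm [1.8764 0.0716 0.6198]
[254.3373 270.9348] [ 234  230   40   79 2517] 0.051 [ 0.5813 -0.0463  0.051 ] lamp frame -0.02010469872588756 -0.0015669239897660348
[254.3373 270.9348] [ 234  230   40   79 2517] 0.1 [ 0.6086 -0.0305  0.1   ] lamp frame 0.01145413173980535 -0.0012875087846938459
[204.2308 307.4615] [201 307   7   2  13] 0.051 [ 0.5432 -0.0322  0.051 ] lamp frame -0.04629928458074185 0.029403232830379704
[204.2308 307.4615] [201 307   7   2  13] 0.1 [ 0.5821 -0.0207  0.1   ] lamp frame -0.006798803553280218 0.020293144239834592
```

View pics/w5.png

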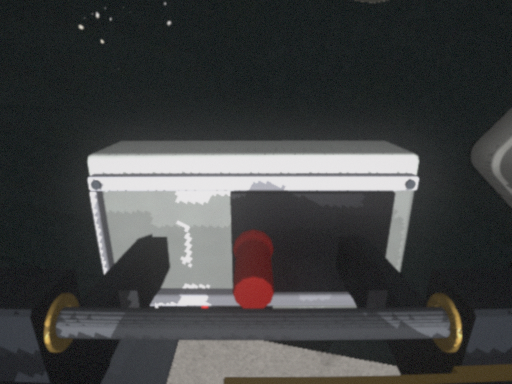

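Call:
carry_out --targets "0 0 0.5 0 0;0 0 0 0 0;0 0 0 0 0;0 0 0 0 0;0 0 0 0 0;0 0 0 0 0;0 0 0 0 0;0 0 0 0 0;0 0 0 0 0;0 0 0 0 0" --force 40

```text
clock: 8.87
tool_pos: [0.5991, -0.0354, 0.2327]
eef_rot: [-0.684, -0.18, 0.684, -0.18]
contact_force: [1.2, -0.4, -0.3]
opening: 0.265
```

```bash
python3 s.py .5985 -.0352 .231;python3 look.py w6
```

```text
t 8.8667 pos [ 0.5991 -0.0354  0.2327] q [ 0.0592  0.8963 -0.1361  1.7638  0.2243  0.4966 -1.28  ] F [ 1.1864 -0.3955 -0.2834] op 0.2651508180956445
x [-0.0001 -0.0001 -1.    ] y [ 0.4924 -0.8704  0.    ] z [-0.8704 -0.4924  0.0001] yaw_y -60.5034156503988
shift mm [ 1.6732 -0.4754  0.4062]
[252.1867 269.8829] [ 232  230   41   79 2742] 0.051 [ 0.5815 -0.0453  0.051 ] lamp frame -0.019456666555313522 -0.0008245494094656451
[252.1867 269.8829] [ 232  230   41   79 2742] 0.1 [ 0.6088 -0.03    0.1   ] lamp frame 0.011879709811296758 -0.0009195469464989406
```

View pics/w6.png

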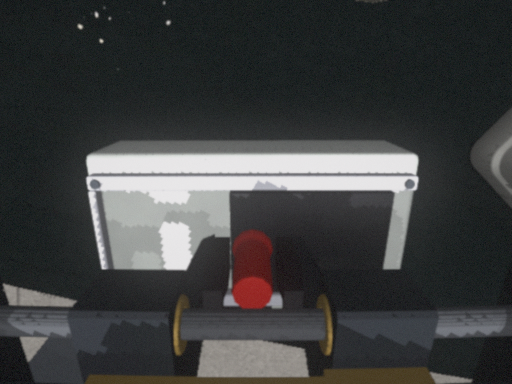

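Call:
carry_out --targets "0 0 0 0 0;0 0 0 0 0;0 0 0 0 0;0 0 0 0 0"

```text
clock: 9.25
tool_pos: [0.599, -0.0352, 0.2327]
eef_rot: [-0.684, -0.18, 0.684, -0.18]
contact_force: [-0.4, 1.1, -0.3]
opening: 0.194
```

```bash
python3 -c "
import cv2;p=cv2.imread('pics/w6.png');cv2.imwrite('pics/w6c.png',cv2.resize(p[210:350,150:350],None,fx=4,fy=4,interpolation=cv2.INTER_CUBIC))"
```

```text
(no output)
```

View pics/w6c.png

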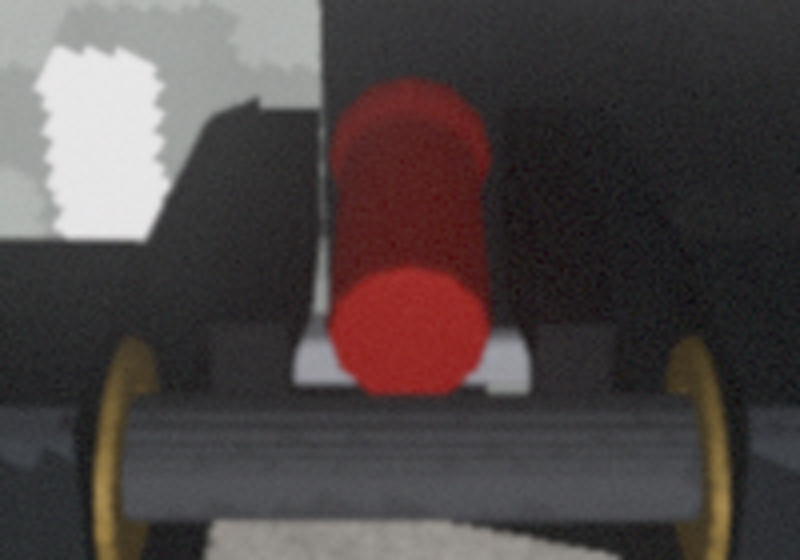

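Call:
carry_out --targets "0 0 -3 0 0;0 0 -3 0 0;0 0 -3 0 0;0 0 -3 0 0;0 0 -3 0 0;0 0 -3 0 0;0 0 -3 0 0;0 0 -3 0 0;0 0 0 0 0;0 0 0 0 0"

```text
clock: 10.08
tool_pos: [0.5874, -0.0149, 0.2327]
eef_rot: [0.684, 0.179, -0.684, 0.18]
contact_force: [3.0, -4.3, -4.5]
opening: 0.186
```

```bash
cat > m.py <<'E'
import sys
from plant import eyes,r
from h import *
np.set_printoptions(suppress=True,precision=4)
st=r.get_state(); ey=np.array([-np.sin(np.deg2rad(29.5)),np.cos(np.deg2rad(29.5))])
print("TCP slide mm",1000*((st["tool_pos"][:2]-[.599,-.0352])@ey),"F",st["contact_force"],"op",st["opening"],"z",st["tool_pos"][2])
for n in("top","scene","wrist"):
    p,_=eyes.snapshot(n); cv2.imwrite(f"pics/{n}_{sys.argv[1]}.png",p)
p=cv2.imread(f"pics/top_{sys.argv[1]}.png");a=cv2.resize(p[165:235,245:325],None,fx=5,fy=5,interpolation=cv2.INTER_CUBIC)
p=cv2.imread(f"pics/scene_{sys.argv[1]}.png");b=cv2.resize(p[160:230,250:310],None,fx=5,fy=5,interpolation=cv2.INTER_CUBIC)
cv2.imwrite(f"pics/c_{sys.argv[1]}.png",np.hstack([a,b]))
E
python3 m.py a
```

```text
TCP slide mm 23.345206226948058 F [ 2.976  -4.3206 -4.5248] op 0.18630148318197357 z 0.23269243958227734
```

View pics/c_a.png

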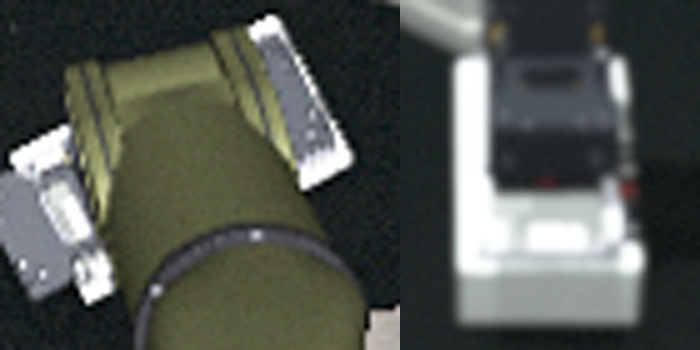

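View pics/wrist_a.png

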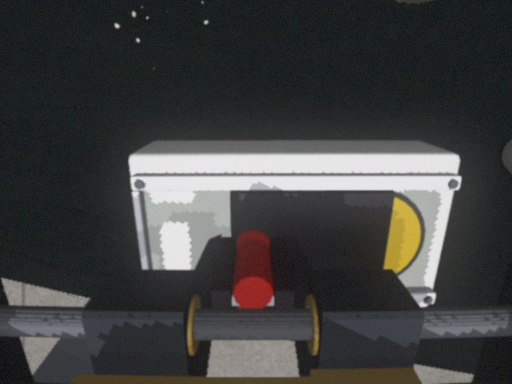

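Call:
carry_out --targets "0 0 -2.5 0 0;0 0 -2.5 0 0;0 0 -2 0 0;0 0 0 0 0;0 0 0 0 0;0 0 0 0 0;0 0 0 0 0"

```text
clock: 10.82
tool_pos: [0.5842, -0.0093, 0.2327]
eef_rot: [0.684, 0.179, -0.684, 0.18]
contact_force: [3.7, -4.4, -4.2]
opening: 0.192
```

```bash
python3 m.py b; python3 - <<'E'
from plant import eyes,r
from h import *
np.set_printoptions(suppress=True,precision=4)
st=r.get_state();c=cam(eyes,"wrist",st)
p=cv2.imread("pics/wrist_b.png");h=cv2.cvtColor(p,cv2.COLOR_BGR2HSV)
# plate edges along rows, and housing ends at rail height
for v in(205,215,225): print(v,[int(x) for x in p[v,215:450:1].sum(1)//3][::3])
ym=((abs(h[...,0].astype(int)-25)<8)&(h[...,1]>120)&(h[...,2]>100))
for v in range(200,262,6):
    u=np.where(ym[v,330:460])[0]+330
    if len(u): 
        P=onplane(c,[[u[0],v],[u[-1],v]],[.0505][0]);P2=onplane(c,[[u[0]-.5,v]],.057)[0]
        o=np.array([.598,-.035]);a=np.deg2rad(29.5);ex=np.array([np.cos(a),np.sin(a)]);ey=np.array([-np.sin(a),np.cos(a)])
        f=lambda P:np.round(np.array([(P[:2]-o)@ex,(P[:2]-o)@ey])*1000,1)
        print(v,u[0],u[-1],"plate edge(z57)",f(P2),"(z50)",f(P[0]),"window right",f(P[1]))
g=onplane(c,[[0,0]],.05)
E
```

```text
TCP slide mm 29.836993222709783 F [ 3.6664 -4.3659 -4.1986] op 0.19244316270746617 z 0.2326932231415027
205 [181, 179, 179, 179, 175, 111, 66, 65, 63, 64, 64, 60, 58, 58, 61, 60, 60, 60, 57, 57, 60, 55, 62, 56, 57, 60, 56, 61, 58, 56, 54, 60, 55, 58, 57, 57, 54, 54, 57, 59, 58, 58, 56, 57, 65, 67, 69, 66, 68, 70, 66, 61, 66, 68, 66, 73, 67, 68, 72, 85, 152, 149, 149, 151, 152, 152, 151, 150, 134, 88, 90, 159, 177, 176, 176, 219, 227, 227, 228]
215 [176, 177, 176, 176, 175, 119, 59, 61, 57, 61, 59, 57, 58, 57, 53, 56, 56, 53, 54, 51, 48, 55, 49, 51, 50, 53, 49, 51, 50, 47, 48, 54, 49, 49, 50, 47, 51, 54, 51, 50, 51, 56, 55, 51, 54, 53, 52, 54, 53, 51, 53, 55, 54, 54, 56, 57, 57, 51, 58, 126, 137, 149, 151, 149, 149, 147, 148, 148, 151, 150, 151, 108, 86, 167, 186, 227, 228, 227, 229]
225 [161, 178, 175, 173, 169, 139, 56, 56, 53, 55, 54, 53, 53, 51, 53, 47, 51, 50, 46, 45, 47, 44, 47, 46, 42, 48, 43, 44, 45, 47, 49, 41, 48, 45, 47, 45, 46, 48, 45, 47, 46, 45, 45, 45, 46, 47, 48, 45, 45, 45, 50, 52, 48, 51, 53, 48, 52, 52, 75, 131, 131, 131, 131, 142, 146, 148, 149, 148, 149, 149, 150,
[... 318 characters left out ...]
 plate edge(z57) [ 15.9 -45.5] (z50) [ 13.1 -48.9] window right [ 12.9 -70.2]
224 390 430 plate edge(z57) [ 12.4 -45.5] (z50) [  9.4 -48.9] window right [  9.2 -72.1]
230 389 431 plate edge(z57) [  8.8 -45.4] (z50) [  5.7 -48.8] window right [  5.5 -73.3]
236 388 431 plate edge(z57) [  5.2 -45.4] (z50) [  1.9 -48.8] window right [  1.7 -74. ]
242 387 430 plate edge(z57) [  1.5 -45.3] (z50) [ -1.9 -48.7] window right [ -2.2 -74.2]
248 386 428 plate edge(z57) [ -2.2 -45.3] (z50) [ -5.8 -48.7] window right [ -6.1 -73.7]
254 385 425 plate edge(z57) [ -6.  -45.2] (z50) [ -9.7 -48.6] window right [-10.  -72.6]
260 384 421 plate edge(z57) [ -9.8 -45.2] (z50) [-13.7 -48.6] window right [-14.  -70.9]
```

View pics/wrist_b.png

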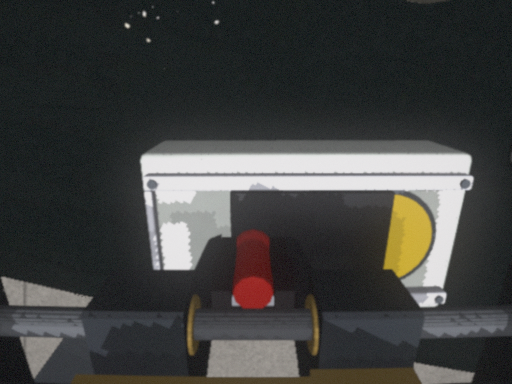

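View pics/c_b.png

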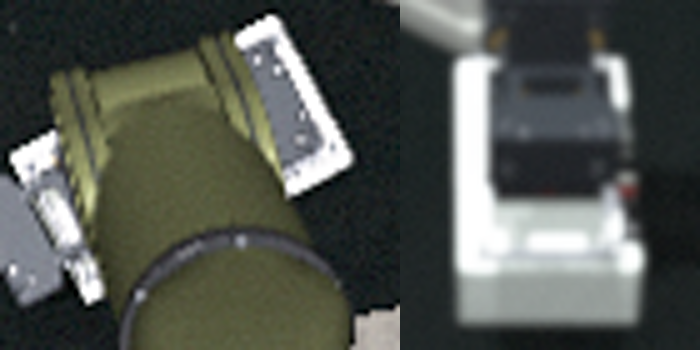

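Call:
carry_out --targets "0 0 0 0 0;0 0 0 0 0;0 0 0 0 0;0 0 0 0 0;0 0 0 0 0;0 0 0 0 0"

```text
clock: 11.47
tool_pos: [0.5842, -0.0093, 0.2327]
eef_rot: [0.684, 0.179, -0.684, 0.18]
contact_force: [3.4, -5.0, -4.1]
opening: 0.192
```

```bash
python3 m.py d; python3 - <<'E'
import cv2,numpy as np
a=cv2.imread("pics/scene_d.png");b=cv2.imread("pics/scene0.png")
cv2.imwrite("pics/f.png",np.hstack([cv2.resize(x[150:350,150:350],None,fx=2,fy=2,interpolation=cv2.INTER_CUBIC) for x in(b,a)]))
cv2.imwrite("pics/f2.png",cv2.resize(a[185:210,260:310],None,fx=14,fy=14,interpolation=cv2.INTER_CUBIC))
E
```

```text
TCP slide mm 29.816798499356167 F [ 3.4279 -5.0458 -4.1336] op 0.19213197920404218 z 0.23268247465055347
```

View pics/f.png

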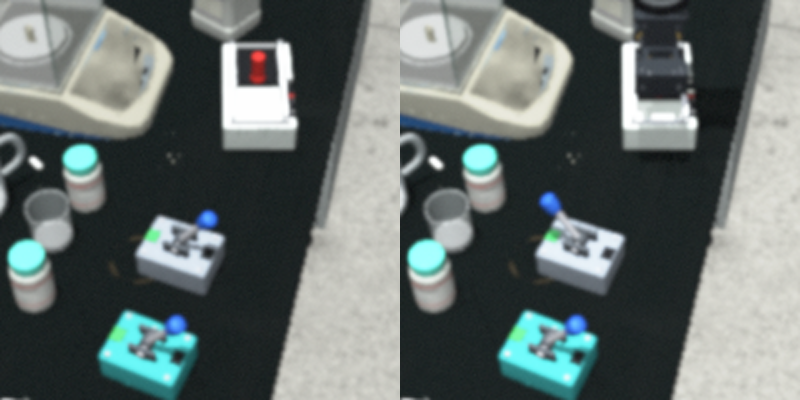

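View pics/f2.png

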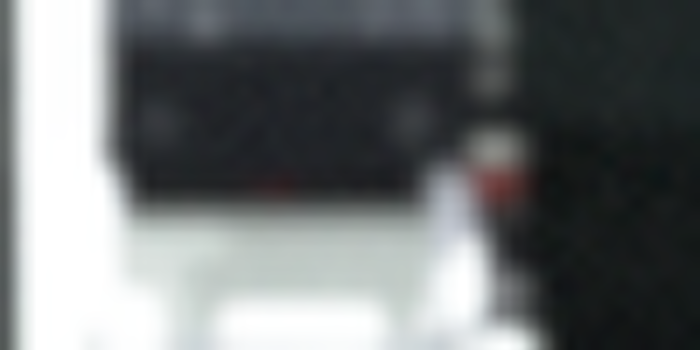

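```bash
python3 - <<'E'
from plant import eyes
from h import *
c=cam(eyes,"scene");a=np.deg2rad(29.5);Rz=np.array([[np.cos(a),-np.sin(a),0],[np.sin(a),np.cos(a),0],[0,0,1]])
for P in([-.0445,.03,.051],[-.0445,.03,.056],[-.0445,.03,.060],[-.0445,.027,.056],[-.0445,.0,.051],[-.0445,.06,.051]): print(P,proj(c,Rz@P+[.5983,-.035,0]))
b=cv2.imread("pics/scene0.png");d=cv2.imread("pics/scene_d.png")
for u in range(292,301): print(u,[tuple(int(v) for v in d[k,u]) for k in range(192,203)])
w=cv2.imread("pics/wrist0.png")
E
```

```text
[-0.0445, 0.03, 0.051] [[295.00808626 197.49028633]]
[-0.0445, 0.03, 0.056] [[295.08647062 196.17886664]]
[-0.0445, 0.03, 0.06] [[295.14943692 195.12462098]]
[-0.0445, 0.027, 0.056] [[295.02463928 195.45894627]]
[-0.0445, 0.0, 0.051] [[294.40231012 190.40277823]]
[-0.0445, 0.06, 0.051] [[295.63443767 204.84092964]]
292 [(42, 39, 36), (43, 40, 36), (48, 46, 42), (60, 58, 55), (89, 84, 85), (132, 128, 127), (168, 161, 160), (187, 179, 175), (196, 187, 182), (209, 200, 195), (227, 223, 219)]
293 [(44, 40, 38), (43, 41, 38), (67, 68, 64), (90, 91, 89), (95, 96, 101), (111, 108, 122), (135, 130, 141), (153, 147, 150), (164, 157, 154), (190, 183, 179), (227, 224, 221)]
294 [(49, 48, 46), (49, 48, 45), (88, 91, 88), (120, 123, 121), (116, 119, 125), (90, 89, 119), (88, 86, 119), (96, 91, 108), (108, 103, 105), (132, 127, 125), (170, 168, 164)]
295 [(49, 49, 45), (47, 48, 45), (94, 96, 93), (129, 133, 131), (118, 123, 130), (79, 80, 115), (58, 59, 103), (57, 57, 81), (60, 59, 64), (71, 69, 67), (87, 85, 83)]
296 [(39, 37, 34), (44, 43, 41), (79, 82, 79), (108, 111, 110), (98, 101, 108), (67, 69, 98), (50, 51, 86), (51, 51, 69), (50, 50, 53), (43, 42, 41), (43, 41, 40)]
297 [(35, 34, 31), (34, 32, 29), (52, 54, 50), (68, 70, 68), (63, 65, 69), (46, 46, 63), (38, 39, 58), (42, 42, 49), (41, 39, 40), (35, 34, 33), (32, 30, 28)]
298 [(33, 32, 28), (31, 32, 26), (33, 33, 29), (37, 36, 35), (34, 35, 33), (25, 25, 29), (23, 22, 27), (26, 26, 26), (30, 30, 26), (24, 25, 21), (27, 27, 23)]
299 [(35, 34, 28), (31, 30, 23), (26, 24, 22), (24, 23, 19), (24, 24, 22), (18, 19, 16), (23, 23, 18), (21, 22, 18), (25, 24, 21), (26, 28, 23), (22, 24, 18)]
300 [(34, 35, 29), (33, 32, 28), (24, 26, 21), (24, 23, 20), (23, 25, 22), (22, 23, 20), (20, 21, 17), (23, 23, 18), (23, 25, 19), (29, 28, 23), (25, 25, 20)]
```

```bash
python3 - <<'E'
import cv2,numpy as np
from plant import eyes
from h import *
for n in("scene0","scene_a","scene_d"):
    d=cv2.imread(f"pics/{n}.png").astype(int); print(n,[(k,int(d[k,294:297].mean()), int((d[k,294:297,2]-d[k,294:297,1]).mean())) for k in range(183,203)])
# wrist: plate edge & window centre shut-reference via plate far-left edge vs housing
for n in("w6","wrist_a","wrist_b","wrist_d"):
    g=cv2.imread(f"pics/{n}.png").astype(float).mean(2); h=g[176:186].mean(0)
    row=g[183]; # rail row ends
    l=np.where(row[60:250]>150)[0][0]+60; rr=np.where(row[300:500]>150)[0][-1]+300
    e=g[212:224].mean(0); dif=np.diff(e); print(n,"rail ends",l,rr,"plate left",200+np.argmin(dif[200:260]),)
E
```

```text
scene0 [(183, 180, -5), (184, 184, -3), (185, 190, -4), (186, 199, -3), (187, 206, -3), (188, 203, -3), (189, 171, -4), (190, 122, -3), (191, 90, -2), (192, 71, -2), (193, 67, -2), (194, 68, -1), (195, 74, 7), (196, 90, 41), (197, 110, 72), (198, 115, 64), (199, 113, 29), (200, 110, 5), (201, 110, -1), (202, 114, -2)]
scene_a [(183, 85, -5), (184, 88, -6), (185, 96, -6), (186, 103, -6), (187, 103, -5), (188, 84, -4), (189, 69, -4), (190, 73, -3), (191, 67, -2), (192, 73, -2), (193, 95, -2), (194, 96, -2), (195, 75, 0), (196, 63, 19), (197, 70, 42), (198, 76, 39), (199, 80, 18), (200, 88, 1), (201, 98, -2), (202, 112, -2)]
scene_d [(183, 86, -6), (184, 85, -7), (185, 89, -6), (186, 95, -7), (187, 91, -5), (188, 74, -4), (189, 67, -3), (190, 73, -2), (191, 64, -2), (192, 44, -3), (193, 45, -2), (194, 87, -3), (195, 120, -1), (196, 115, 6), (197, 89, 31), (198, 77, 37), (199, 73, 19), (200, 72, 3), (201, 79, -1), (202, 97, -2)]
w6 rail ends 87 417 plate left 229
wrist_a rail ends 131 460 plate left 230
wrist_b rail ends 143 471 plate left 230
wrist_d rail ends 143 472 plate left 230
```

```bash
python3 -c "
from plant import r
print(r.finish_job())"
```

```text
the job is handed in; nothing more can be done
None
```

I flipped the grey isolator's lever fully over to the green (on) side. Only after that did I grip the shutter's red knob and draw it to half travel. I handed the job in at about 11.6 s, still holding the knob with a 40 N grip.

**Lever:** after the flip its tip measured (0.585, 0.264), within 0.3 mm of the predicted on position. The last scene view still shows it on.

**Shutter:** the checks put it at about half travel, with a spread of about 1 mm:

| Check | Slide |
|---|---|
| Arm travel | 29.8 mm, steady over the last 0.65 s |
| Plate movement in the wrist view | about 29.5 mm |
| Plate edge against the window centre | about 30.5 mm |

- **Pointer:** in the scene view the white pointer stands at the red mark. It sits about 2 px above it, which roughly fits the pointer being higher than the scale strip. Those pixels alone could not rule out an error of 1–3 mm.
- **Three-quarters limit:** the drawn travel never came near three-quarters open (45 mm).
- **Force:** the wrist read about 6 N against the spring, close to the 6.6 N expected at half travel. It also read about 4 N downward.

**Other things on the bench:** in a before-and-after scene view, the jars, beaker and turquoise box stand where they were. I didn't check the dish directly, and the arm partly hid the bottle. No large contact force showed up in any reading I took.

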